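Snap the food box lid shut, section by section

TASK

The lid is on the white food box on the kitchen counter, but its four green rim sections still stand up. With the fingertips, go round the rim and press each green section fully home, until all four are snapped shut, flush with the lid. Do not grasp, lift or shove the box, leave the mug, tumbler and jar alone, and finish clear of everything.

Things in the scene. Friction and masses are not known exactly. Their poses are not given: they have to be found in the camera images.
- box: White rectangular food box with its lid on, 188 mm (its x) by 138 mm (its y), 72 mm high, about 0.9 kg, loose on the counter. Origin: centre of its underside; z up. The flat white lid panel in the middle (136 x 86 mm, top 72 mm above the counter, a thin 2 mm grey inlay on it for looks only) and the four white corners (25 mm square, top 72 mm) do not move. Between the corners, along each side, is one green rim section hinged on the edge of the lid panel
- near_press (a point): Where to press the green rim section on the box's -x side: on its top face, near the outer edge, half way along. The section is 82 mm long (along the box's y), 26 mm wide and 5 mm thick. The point moves with the section: in the box's frame it lies at (-87, 0, 72) mm when shut, and 4 to 7 mm higher when standing up (the outer edge 6 to 10 mm higher)
- far_press (a point): The same point of the green section on the box's +x side (82 mm long): in the box's frame (87, 0, 72) mm when shut, 4 to 7 mm higher when standing up
- left_press (a point): The same point of the green section on the box's +y side (132 mm long along the box's x, 26 mm wide): in the box's frame (0, 62, 72) mm when shut, 4 to 7 mm higher when standing up
- right_press (a point): The same point of the green section on the box's -y side (132 mm long): in the box's frame (0, -62, 72) mm when shut, 4 to 7 mm higher when standing up
- near_section (a joint): Angle of the -x side's section about its hinge, rad: 0 fully home and flush against its stop, 0.22 to 0.4 standing up at the start. It is a tight snap fit: pushed down at the press point it resists with about 5 N all the way, stays where it is left, and stops hard at 0 (the force then climbs)
- far_section (a joint): The same for the +x side's section
- left_section (a joint): The same for the +y side's section
- right_section (a joint): The same for the -y side's section
- mug: Red mug with a handle on its +y side, 80 mm across, 90 mm high, loose, a bystander near the box. Origin: centre of its underside
- tumbler: Clear glass tumbler, 68 mm across, 105 mm high, loose, a bystander near the box. Origin: centre of its underside
- jar: Amber glass jar with a yellow cap, 68 mm across, 100 mm high, loose, a bystander near the box. Origin: centre of its underside

How it is judged:
By the outcome, as a careful person would: the job done as asked, in the order asked, and still so for the second after the job is handed in, with the robot touching nothing.
It also fails if it takes over 64 s, if anything falls off the work surface, if the arm or the gripper's body presses on something with over 40 N, if the wrist force passes 120 N, or if a joint passes its speed limit or range.

ROBOT

A 6-joint arm with a two-finger parallel gripper is mounted at the origin on the work surface. World frame = base frame: x ahead of the robot, y to its left, z up, the work surface at z = 0. Lengths are in m, angles in rad, forces in N, time in s.
With the tool pointing down it reaches from about 0.35 to 0.975 m from the base axis. Payload 4.9 kg.
Tool frame: the origin (TCP) lies midway between the tips of the shut fingers; the grasp point (between the pads) lies ctrl.grip_depth behind it (ctrl.grip_depth is the distance from the TCP to the grasp point, in m); z points along the fingers, y is the line along which they close (so a half turn about z gives the same grasp; the last joint's range is limited). The gripper opens to 85 mm and grips with 20 to 120 N. Pads are 22 mm wide; open, the fingers measure 114 mm over their backs; the gripper's body (76 mm by 85 mm) begins 54 mm behind the grasp point. The pads swing forward as they close: fully open they stand 13 mm farther back than shut.
Start: joints at [-1.284, 0.053, 1.613, -0, 1.476, -0.119], TCP at [0.247, -0.574, 0.192] pointing down, gripper open.
Joint ranges: [-3.01, 3.01], [-1.01, 2.22], [0.06, 2.58], [-1.02, 4.17], [0.09, 2.62], [-3.14, 3.14]. Speed limits (rad/s): [2.57, 2.57, 3.14, 3.14, 3.14, 3.14].

INTERFACE

Orientations are given as a rotation vector (axis times angle).
In Python, from station import ctrl, get_image, camera_model gives the robot as it stands. The module is installed in compiled form; this text tells all that it offers.
- The arm moves only by the shell command python3 -m crank 'ROWS' [FORCE]. ROWS is JSON, a list of rows, each a list of 7 numbers: the shift along the tool's x, y, z in mm, then the turn, a rotation vector about the tool's x, y, z in rad, then the opening, from -1 (shut) to 1 (fully open). A call has exactly 10 rows; each row shifts and turns the commanded pose from where the row before left it, along the tool's axes as they then stand; what a row does not reach is not made up. A row lasts 1/12 s, in which the tool goes at most 41.7 mm and 7.16 degrees, less where a joint would pass 70% of its speed; a pose out of reach is approached as far as the arm can. A call with a gripper value outside its range is refused whole. The fingers move at their own pace and stop on an object; FORCE is the grip in N (left out, the last holds). Time passes only in rows, so rows that do not move let the fingers close, or fill a call up. It gives the time, the measured TCP pose, the force, the opening and the grip force at its end, in the units of the state.
- ctrl.get_obs(): the state, without advancing time (a new reading comes with each control period).
- get_image(name): name is "side" or "top" or "wrist"; returns the picture (480x640x3 uint8, red, green, blue); there is no depth.
- camera_model(name): a dict with "vertical_fov" (degrees; the focal length in pixels is half the picture's height over the tangent of half this angle, whatever the lens; pixels are square), "cx", "cy" (the principal point, pixels), "R" (3x3) and "t" (3): a world point X has camera coordinates R X + t; the wrist camera has in their place "hand_eye" (4x4, takes a point from camera to tool coordinates, whose origin is the TCP and whose axes are the flange's). Camera axes: x right, y down, z forward; pixel columns grow to the right and rows downward; lengths in m; the calibration is good to about 2 mm. A picture is of the moment at which its call begins: read the wrist's pose just before it. camera_model takes no time and is no camera call.
- ctrl.finish_job(): hands the job in; it is judged then, once.
The state is a dict: "t": time; "q": joint angles; "dq": joint speeds; "effort": joint torques, N m; "tool_pos": TCP position; "tool_rot": TCP orientation; "contact_force": force on the tool from outside, world axes, zero at the start; "wrist_torque": the same for the moment, N m; "opening": finger opening in m; "grip_force": force on a finger pad.
Only numpy, scipy, OpenCV 4.12 (cv2) and the standard library are available. Lean on these libraries where they do the work, as an engineer would, in place of code of your own. Each camera call takes 0.05 s, during which the arm holds its last target. There are 200 camera calls.

## Working session

There is one attempt and no reset: what is moved stays moved. The work goes in short steps, Python scripts to look and compute and a shell command to move; the robot and the scene stay as the last step left them, time stands still between calls to the robot, and variables do not carry over. Pictures are saved under pics/ and viewed, at most 10 in all, crops included, and the job is handed in when it is done.

```bash
mkdir -p pics; python3 - <<'E'
from station import ctrl,get_image,camera_model
import cv2,numpy as np
o=ctrl.get_obs();print(o['t'],o['tool_pos'],o['tool_rot'],o['opening'],ctrl.grip_depth)
for n in ['top','side']:
    im=get_image(n);cv2.imwrite(f'pics/{n}0.png',im[:,:,::-1]);np.save(f'{n}0.npy',im)
    m=camera_model(n);print(n,{k:np.round(v,3).tolist() for k,v in m.items()})
print(camera_model('wrist'))
E
```

```text
0.0 [ 0.24650325 -0.57354821  0.19084113] [-3.07510204e+00 -6.32615641e-01  2.51126841e-04] 0.08538081372046222 0.0187
top {'vertical_fov': 45.262, 'cx': 317.776, 'cy': 239.023, 'R': [[0.024, -1.0, 0.003], [-0.986, -0.024, -0.162], [0.162, 0.001, -0.987]], 't': [0.027, 0.624, 1.09]}
side {'vertical_fov': 43.766, 'cx': 330.33, 'cy': 233.333, 'R': [[-0.878, -0.479, -0.016], [-0.305, 0.583, -0.753], [0.37, -0.656, -0.658]], 't': [0.571, 0.203, 0.999]}
{'vertical_fov': 61.47191682535628, 'cx': 322.4645628535519, 'cy': 241.78390064030148, 'hand_eye': array([[ 8.09816210e-04, -9.46160122e-01, -3.23697958e-01,
         8.36907414e-02],
       [ 9.99999528e-01,  9.40140890e-04, -2.46241872e-04,
        -1.29611539e-04],
       [ 5.37305926e-04, -3.23697606e-01,  9.46160436e-01,
        -1.82032523e-01],
       [ 0.00000000e+00,  0.00000000e+00,  0.00000000e+00,
         1.00000000e+00]])}
```

View pics/top0.png

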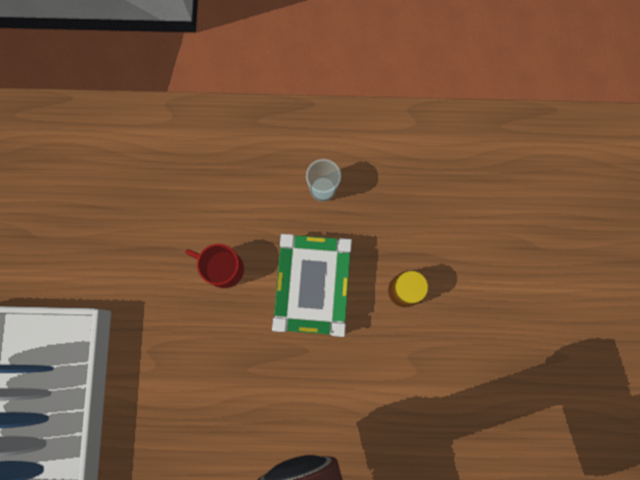

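View pics/side0.png

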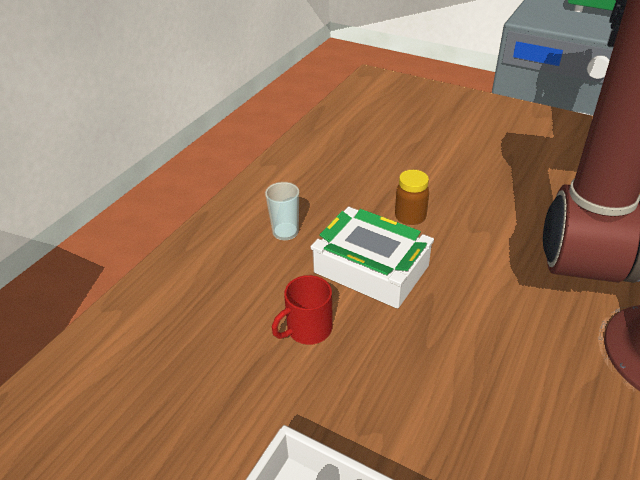

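The top view shows the box centred near pixel (313,286), with its x axis nearly straight up the image. The yellow marks are at (316,240), (346,287), (308,330) and (280,282). The tumbler is at (323,180), the mug at (220,265) and the jar at (411,288). The side view agrees: all the flaps are up.

```bash
cat > h.py <<'E'
import numpy as np,cv2
from station import ctrl,get_image,camera_model
from scipy.spatial.transform import Rotation as Ro
def ray(n,px,z,o=None):
    m=camera_model(n);f=240/np.tan(np.radians(m['vertical_fov'])/2)
    d=np.array([(px[0]-m['cx'])/f,(px[1]-m['cy'])/f,1.])
    if n=='wrist':
        H=m['hand_eye'];R=Ro.from_rotvec(o['tool_rot']).as_matrix()
        c=R@H[:3,3]+o['tool_pos'];d=R@H[:3,:3]@d
    else:
        R=np.array(m['R']);c=-R.T@m['t'];d=R.T@d
    return c+d*(z-c[2])/d[2]
def blobs(im,lo,hi,amin):
    h=cv2.cvtColor(im,cv2.COLOR_RGB2HSV);k=cv2.inRange(h,lo,hi)
    c,_=cv2.findContours(k,cv2.RETR_EXTERNAL,cv2.CHAIN_APPROX_NONE)
    return [x for x in c if cv2.contourArea(x)>=amin]
def toxy(n,c,z,o=None): return np.array([ray(n,p,z,o)[:2] for p in c[:,0,:]],np.float32)
E
python3 - <<'E'
from h import *
im=np.load('top0.npy')
for nm,lo,hi,a,z in [('yellow',(20,150,120),(35,255,255),8,.078),('green',(45,100,50),(85,255,255),50,.074),('grey',(100,20,60),(130,90,160),150,.073),('red',(0,200,60),(5,255,255),200,.09)]:
    for c in blobs(im,lo,hi,a):
        b=toxy('top',c,z);print(nm,len(c),cv2.minAreaRect(c)[0],np.round(b.mean(0),3),[np.round(v,3) for v in cv2.minAreaRect(b*1000)])
print(ray('top',(323,178),.105))
E
```

```text
yellow 37 (307.9794006347656, 329.26763916015625) [0.446 0.057] [array([445.787,  56.513]), array([34.147,  6.431]), np.float64(87.024)]
yellow 38 (344.576416015625, 286.505859375) [ 0.528 -0.011] [array([528.129, -11.19 ]), array([ 7.327, 32.845]), np.float64(86.509)]
yellow 37 (279.5, 281.5) [0.535 0.113] [array([534.697, 113.331]), array([32.535,  5.738]), np.float64(1.963)]
yellow 91 (411.0, 286.5) [ 0.531 -0.138] [array([ 531.3  , -138.055]), array([59.206, 61.55 ]), np.float64(1.38)]
yellow 38 (315.4455261230469, 239.04454040527344) [0.619 0.047] [array([618.539,  46.675]), array([33.323,  7.023]), np.float64(85.617)]
green 112 (308.26898193359375, 326.2724609375) [0.452 0.057] [array([451.451,  56.171]), array([79.705, 22.09 ]), np.float64(86.668)]
green 161 (341.0, 286.5) [ 0.529 -0.004] [array([528.876,  -4.645]), array([ 23.993, 130.182]), np.float64(86.809)]
green 164 (282.5274658203125, 281.8553771972656) [0.535 0.107] [array([535.138, 107.786]), array([ 23.796, 129.553]), np.float64(86.8)]
green 109 (315.23858642578125, 242.65989685058594) [0.611 0.047] [array([612.104,  46.954]), array([80.264, 23.778]), np.float64(87.259)]
grey 132 (312.16552734375, 284.0137939453125) [0.532 0.051] [array([532.064,  50.866]), array([43.9  , 87.141]), np.float64(86.884)]
[0.73325233 0.0349514  0.105     ]
```

```bash
python3 -m crank '[[0,0,0,0,0,0.1155,-1],[0,0,0,0,0,0.1155,-1],[0,0,0,0,0,0.1155,-1],[0,0,0,0,0,0.1155,-1],[10,-40,0,0,0,0,-1],[10,-40,0,0,0,0,-1],[10,-40,0,0,0,0,-1],[10,-40,0,0,0,0,-1],[10,-40,0,0,0,0,-1],[10,-40,0,0,0,0,-1]]' 40
python3 -m crank '[[10,-40,0,0,0,0,-1],[10,-40,0,0,0,0,-1],[10,-40,0,0,0,0,-1],[10,-40,0,0,0,0,-1],[10,-40,0,0,0,0,-1],[10,-40,0,0,0,0,-1],[10,-40,0,0,0,0,-1],[10,-40,0,0,0,0,-1],[10,-40,0,0,0,0,-1],[0,0,0,0,0,0,-1]]'
python3 - <<'E'
from h import *
o=ctrl.get_obs();im=get_image('wrist');np.save('w0.npy',im);cv2.imwrite('pics/w0.png',im[:,:,::-1])
print(o['t'],o['tool_pos'],o['tool_rot'],o['opening'],o['contact_force'])
for nm,lo,hi,a,z in [('yellow',(20,150,120),(35,255,255),40,.078),('grey',(100,20,60),(130,90,160),1500,.073)]:
    for c in blobs(im,lo,hi,a):
        b=toxy('wrist',c,z,o);print(nm,len(c),cv2.minAreaRect(c)[0],[np.round(v,3) for v in cv2.minAreaRect(b*1000)])
E
```

```text
t: 0.93
tool_pos: [0.32, -0.3359, 0.1914]
tool_rot: [-3.14, 0.089, 0.001]
contact_force: [0.7, 0.9, 0.5]
opening: -0.0001
grip_force: 0.0
t: 1.77
tool_pos: [0.4306, 0.0228, 0.1917]
tool_rot: [-3.138, 0.073, 0.0]
contact_force: [0.1, -0.0, 0.1]
opening: -0.0
grip_force: 0.0
1.7667 [0.43055638 0.02279157 0.19174427] [-3.13764792e+00  7.31517735e-02  2.76399509e-04] -2.9571515607146524e-07 [ 0.12474151 -0.04505061  0.14706195]
yellow 103 (277.5, 202.5) [array([445.521,  56.538]), array([33.913,  5.371]), np.float64(87.42)]
yellow 121 (367.1037902832031, 77.90415954589844) [array([528.801, -11.461]), array([ 6.044, 34.097]), np.float64(86.852)]
yellow 122 (182.67623901367188, 75.93852996826172) [array([535.816, 113.686]), array([ 6.145, 34.073]), np.float64(86.775)]
yellow 300 (566.7500610351562, 62.24999237060547) [array([ 532.165, -145.239]), array([69.983, 63.941]), np.float64(73.187)]
```

View pics/w0.png

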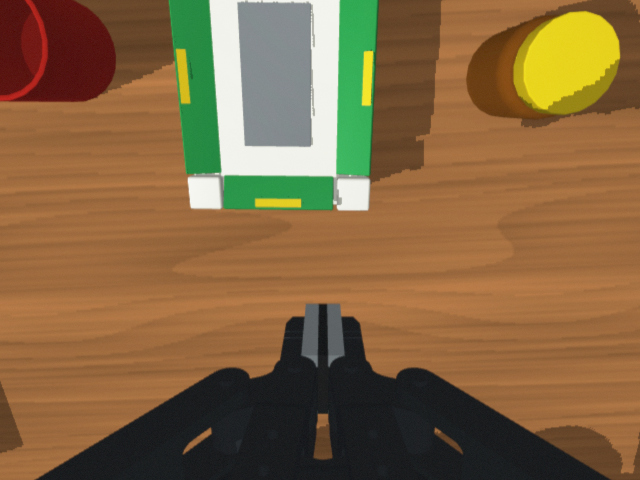

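The wrist view agrees with the top view to within 1 mm. The near mark is at (277,202), right mark at (367,78), left mark at (183,76), and the shut fingertips are at (322,305).

```bash
python3 -m crank '[[13,-34,0,0,0,0.009,-1],[0,0,25,0,0,0,-1],[0,0,25,0,0,0,-1],[0,0,25,0,0,0,-1],[0,0,20,0,0,0,-1],[0,0,10,0,0,0,-1],[0,0,3,0,0,0,-1],[0,0,3,0,0,0,-1],[0,0,3,0,0,0,-1],[0,0,0,0,0,0,-1]]'
```

```text
t: 2.65
tool_pos: [0.4458, 0.0493, 0.0789]
tool_rot: [3.14, -0.103, 0.002]
contact_force: [0.3, -1.1, -0.0]
opening: 0.0002
grip_force: 0.0
```

```bash
python3 -m crank '[[0,0,1,0,0,0,-1],[0,0,1,0,0,0,-1],[0,0,1,0,0,0,-1],[0,0,1,0,0,0,-1],[0,0,1,0,0,0,-1],[0,0,0.5,0,0,0,-1],[0,0,0.5,0,0,0,-1],[0,0,0,0,0,0,-1],[0,0,0,0,0,0,-1],[0,0,0,0,0,0,-1]]'
```

```text
t: 3.48
tool_pos: [0.4451, 0.0496, 0.0721]
tool_rot: [-3.14, 0.102, -0.0]
contact_force: [-1.0, 0.4, -0.6]
opening: 0.0001
grip_force: 0.0
```

```bash
python3 -m crank '[[0,-6,0,0,0,0,-1],[0,0,0.5,0,0,0,-1],[0,0,0.5,0,0,0,-1],[0,0,0.5,0,0,0,-1],[0,0,0.5,0,0,0,-1],[0,0,0,0,0,0,-1],[0,0,0,0,0,0,-1],[0,0,0,0,0,0,-1],[0,0,0,0,0,0,-1],[0,0,0,0,0,0,-1]]'; python3 - <<'E'
from h import *
o=ctrl.get_obs();print(o['contact_force'],o['tool_pos'])
im=get_image('side');cv2.imwrite('pics/s1.png',cv2.resize(im[180:320,280:460,::-1],None,fx=4,fy=4))
E
```

```text
t: 4.32
tool_pos: [0.4455, 0.0556, 0.0701]
tool_rot: [3.14, -0.103, 0.0]
contact_force: [0.3, 0.4, -0.1]
opening: -0.0
grip_force: 0.0
[ 0.34051722  0.44677088 -0.11294829] [0.44549648 0.05556553 0.07014157]
```

View pics/s1.png

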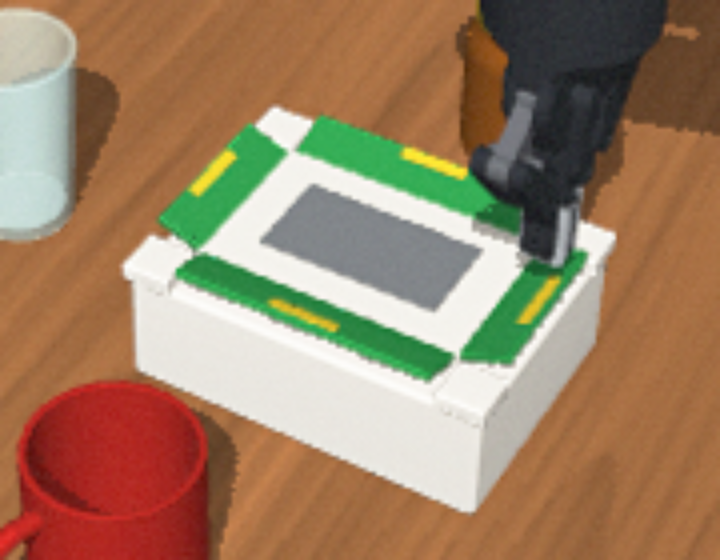

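The tips visibly hover above the near mark: about 10 px up in the side view, roughly 24 mm. Force is zero. So the real tips end short of the nominal TCP, and I'll feel for contact.

```bash
python3 -m crank '[[0,0,2,0,0,0,-1],[0,0,2,0,0,0,-1],[0,0,1,0,0,0,-1],[0,0,1,0,0,0,-1],[0,0,1,0,0,0,-1],[0,0,1,0,0,0,-1],[0,0,1,0,0,0,-1],[0,0,1,0,0,0,-1],[0,0,0,0,0,0,-1],[0,0,0,0,0,0,-1]]'; python3 - <<'E'
from h import *
o=ctrl.get_obs();P=o['tool_pos'];m=camera_model('side');f=240/np.tan(np.radians(m['vertical_fov'])/2)
im=get_image('side');cv2.imwrite('pics/s2.png',cv2.resize(im[180:320,280:460,::-1],None,fx=4,fy=4))
for dz in (0,.01,.02,.03):
    c=np.array(m['R'])@(P+[0,0,dz])+m['t'];u=f*c[:2]/c[2]+[m['cx'],m['cy']];print(dz,u,(u-[280,180])*4)
E
```

```text
t: 5.2
tool_pos: [0.4454, 0.0556, 0.06]
tool_rot: [-3.14, 0.102, 0.0]
contact_force: [0.4, 0.5, 0.4]
opening: 0.0002
grip_force: 0.0
0 [414.23518279 263.05921274] [536.94073116 332.23685098]
0.01 [414.65557811 259.08091411] [538.62231244 316.32365642]
0.02 [415.08111767 255.05393431] [540.32447068 300.21573723]
0.03 [415.51189648 250.97737431] [542.04758591 283.90949724]
```

View pics/s2.png

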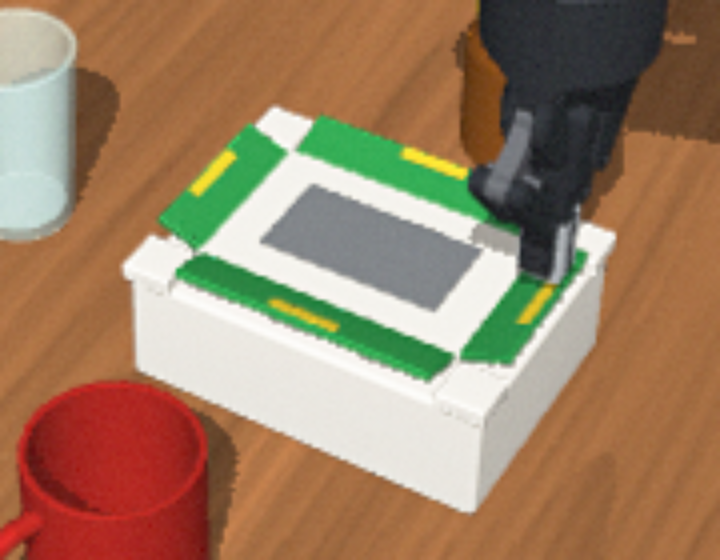

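The tips now sit at crop (547,280), about 30 mm above the projected TCP. Contact should come roughly 10–15 mm lower.

```bash
python3 -m crank '[[0,0,2,0,0,0,-1],[0,0,2,0,0,0,-1],[0,0,2,0,0,0,-1],[0,0,1,0,0,0,-1],[0,0,1,0,0,0,-1],[0,0,1,0,0,0,-1],[0,0,1,0,0,0,-1],[0,0,1,0,0,0,-1],[0,0,0,0,0,0,-1],[0,0,0,0,0,0,-1]]'
```

```text
t: 6.08
tool_pos: [0.4454, 0.0556, 0.049]
tool_rot: [3.14, -0.102, -0.0]
contact_force: [-0.1, -0.5, 0.2]
opening: 0.0001
grip_force: 0.0
```

```bash
python3 -m crank '[[0,0,0.5,0,0,0,-1],[0,0,0.5,0,0,0,-1],[0,0,0.5,0,0,0,-1],[0,0,0.5,0,0,0,-1],[0,0,0,0,0,0,-1],[0,0,0,0,0,0,-1],[0,0,0,0,0,0,-1],[0,0,0,0,0,0,-1],[0,0,0,0,0,0,-1],[0,0,0,0,0,0,-1]]'
```

```text
t: 6.92
tool_pos: [0.4455, 0.0556, 0.0471]
tool_rot: [-3.14, 0.102, -0.0]
contact_force: [-0.4, 0.4, 0.4]
opening: -0.0002
grip_force: 0.0
```

```bash
python3 -m crank '[[0,0,0.5,0,0,0,-1],[0,0,0.5,0,0,0,-1],[0,0,0.5,0,0,0,-1],[0,0,0.5,0,0,0,-1],[0,0,0.5,0,0,0,-1],[0,0,0.5,0,0,0,-1],[0,0,0,0,0,0,-1],[0,0,0,0,0,0,-1],[0,0,0,0,0,0,-1],[0,0,0,0,0,0,-1]]'
```

```text
t: 7.75
tool_pos: [0.4455, 0.0556, 0.0442]
tool_rot: [3.14, -0.102, 0.0]
contact_force: [0.2, 0.9, -0.5]
opening: -0.0
grip_force: 0.0
```

```bash
python3 - <<'E'
from h import *
print(ctrl.get_obs()['contact_force'])
im=get_image('side');a=cv2.resize(im[190:300,340:450,::-1],(440,440))
im=get_image('wrist');b=cv2.resize(im[::1,120:520,::-1],(360,440))
cv2.imwrite('pics/s3.png',np.hstack([a,b]))
E
```

```text
[ 0.21839418  0.87079612 -0.47993147]
```

View pics/s3.png

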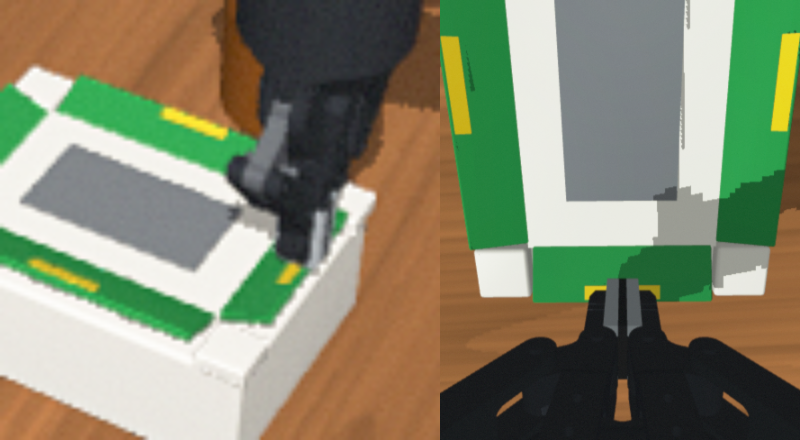

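The tips cover the middle of the near section, with yellow visible on both sides of them. There is still no contact force, so I continue down.

```bash
python3 -m crank '[[0,0,0.5,0,0,0,-1],[0,0,0.5,0,0,0,-1],[0,0,0.5,0,0,0,-1],[0,0,0.5,0,0,0,-1],[0,0,0.5,0,0,0,-1],[0,0,0.5,0,0,0,-1],[0,0,0.5,0,0,0,-1],[0,0,0.5,0,0,0,-1],[0,0,0,0,0,0,-1],[0,0,0,0,0,0,-1]]'
```

```text
t: 8.68
tool_pos: [0.4449, 0.0556, 0.0407]
tool_rot: [3.14, -0.102, -0.003]
contact_force: [-5.2, -0.2, 6.2]
opening: -0.0003
grip_force: 3.3
```

```bash
python3 -m crank '[[0,0,0.5,0,0,0,-1],[0,0,0.5,0,0,0,-1],[0,0,0.5,0,0,0,-1],[0,0,0.5,0,0,0,-1],[0,0,0.5,0,0,0,-1],[0,0,0.5,0,0,0,-1],[0,0,0,0,0,0,-1],[0,0,0,0,0,0,-1],[0,0,0,0,0,0,-1],[0,0,0,0,0,0,-1]]'
```

```text
t: 9.52
tool_pos: [0.4446, 0.0557, 0.0373]
tool_rot: [-3.14, 0.102, 0.004]
contact_force: [-4.1, 0.3, 6.3]
opening: 0.0001
grip_force: 2.7
```

```bash
python3 -m crank '[[0,0,0.5,0,0,0,-1],[0,0,0.5,0,0,0,-1],[0,0,0.5,0,0,0,-1],[0,0,0.5,0,0,0,-1],[0,0,0,0,0,0,-1],[0,0,0,0,0,0,-1],[0,0,0,0,0,0,-1],[0,0,0,0,0,0,-1],[0,0,0,0,0,0,-1],[0,0,0,0,0,0,-1]]'
```

```text
t: 10.35
tool_pos: [0.4451, 0.0557, 0.0352]
tool_rot: [-3.14, 0.102, 0.002]
contact_force: [-5.1, 1.0, 5.4]
opening: -0.0001
grip_force: 2.6
```

```bash
python3 - <<'E'
from h import *
o=ctrl.get_obs();print(o['tool_pos'],o['contact_force'])
im=get_image('wrist')
for c in blobs(im,(100,20,60),(130,90,160),3000)+blobs(im,(20,150,120),(35,255,255),40):
    print(cv2.boundingRect(c),[np.round(v,1) for v in cv2.minAreaRect(toxy('wrist',c,.074,o)*1000)])
im=get_image('top')
for c in blobs(im,(100,20,60),(130,90,160),150):
    print('top',[np.round(v,1) for v in cv2.minAreaRect(toxy('top',c,.073)*1000)])
E
```

```text
[0.44507341 0.05566194 0.03516909] [-5.13673422  0.99264102  5.42806954]
(280, 322, 6, 15) [array([443.4,  72.2]), array([2. , 6.5]), np.float64(84.4)]
(106, 33, 38, 115) [array([536.3, 115.6]), array([ 6.9, 35.6]), np.float64(86.8)]
(498, 30, 36, 114) [array([529. , -13.5]), array([ 6.8, 35. ]), np.float64(86.8)]
top [array([538.5,  50.6]), array([43.9, 74. ]), np.float64(87.2)]
```

```bash
python3 -m crank '[[0,0,0.5,0,0,0,-1],[0,0,0.5,0,0,0,-1],[0,0,0.5,0,0,0,-1],[0,0,0.5,0,0,0,-1],[0,0,0,0,0,0,-1],[0,0,0,0,0,0,-1],[0,0,0,0,0,0,-1],[0,0,0,0,0,0,-1],[0,0,0,0,0,0,-1],[0,0,0,0,0,0,-1]]'
```

```text
t: 11.28
tool_pos: [0.4455, 0.0556, 0.033]
tool_rot: [-3.14, 0.103, -0.0]
contact_force: [-1.9, 1.8, 3.1]
opening: 0.0003
grip_force: 1.5
```

```bash
python3 - <<'E'
from h import *
im=get_image('side');a=cv2.resize(im[190:300,310:450,::-1],(560,440),interpolation=cv2.INTER_CUBIC)
cv2.imwrite('pics/s4.png',a)
E
```

```text
(no output)
```

View pics/s4.png

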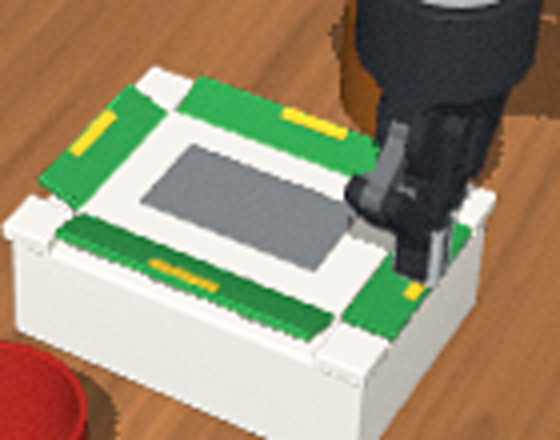

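The near section looks nearly flush now, with the tips on its mark at (415,285). I press on to find the hard stop.

```bash
python3 -m crank '[[0,0,0.5,0,0,0,-1],[0,0,0.5,0,0,0,-1],[0,0,0.5,0,0,0,-1],[0,0,0,0,0,0,-1],[0,0,0,0,0,0,-1],[0,0,0,0,0,0,-1],[0,0,0,0,0,0,-1],[0,0,0,0,0,0,-1],[0,0,0,0,0,0,-1],[0,0,0,0,0,0,-1]]'
```

```text
t: 12.17
tool_pos: [0.4455, 0.0556, 0.0327]
tool_rot: [3.14, -0.102, -0.001]
contact_force: [-6.8, 0.1, 10.4]
opening: 0.0
grip_force: 5.3
```

```bash
python3 -m crank '[[0,0,0.5,0,0,0,-1],[0,0,0.5,0,0,0,-1],[0,0,0,0,0,0,-1],[0,0,0,0,0,0,-1],[0,0,0,0,0,0,-1],[0,0,0,0,0,0,-1],[0,0,0,0,0,0,-1],[0,0,0,0,0,0,-1],[0,0,0,0,0,0,-1],[0,0,0,0,0,0,-1]]'
```

```text
t: 13.0
tool_pos: [0.4455, 0.0556, 0.0326]
tool_rot: [3.14, -0.102, -0.002]
contact_force: [-9.6, 0.5, 16.4]
opening: -0.0001
grip_force: 8.3
```

Hard stop found: z holds at 32.6 mm and the force climbs to 16 N. The other three sections can use the same depth. Left is next.

```bash
python3 -m crank '[[0,0,-12,0,0,0,-1],[0,0,-12,0,0,0,-1],[29,-21,0,0,0,0,-1],[29,-21,0,0,0,0,-1],[28,-21,0,0,0,0,-1],[0,0,0,0,0,0,-1],[0,0,4,0,0,0,-1],[0,0,4,0,0,0,-1],[0,0,1,0,0,0,-1],[0,0,1,0,0,0,-1]]'; python3 - <<'E'
from h import *
o=ctrl.get_obs();print(o['tool_pos'],o['contact_force'])
im=get_image('wrist');cv2.imwrite('pics/w5.png',im[:,:,::-1])
E
```

```text
t: 13.83
tool_pos: [0.5342, 0.1123, 0.0438]
tool_rot: [3.14, -0.103, -0.002]
contact_force: [0.5, -0.1, -0.5]
opening: 0.0001
grip_force: 0.0
[0.53416507 0.1122954  0.04381006] [ 0.47970672 -0.12717368 -0.53045683]
```

View pics/w5.png

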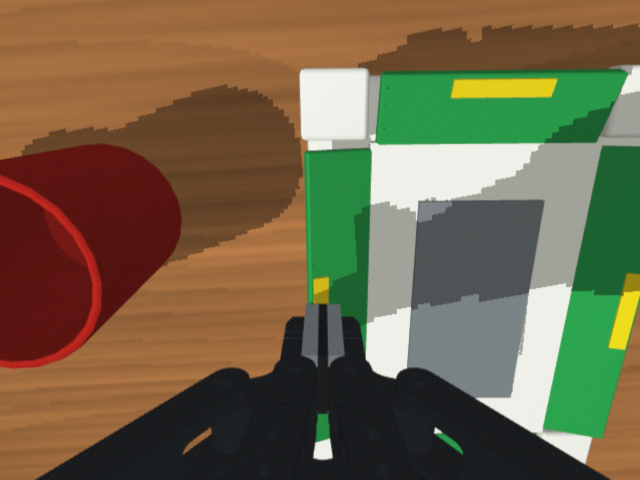

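The fingers are centred on the left mark at (321,290), and the mug (right edge about 180 px) is clear.

```bash
python3 -m crank '[[0,0,1,0,0,0,-1],[0,0,1,0,0,0,-1],[0,0,1,0,0,0,-1],[0,0,1,0,0,0,-1],[0,0,1,0,0,0,-1],[0,0,1,0,0,0,-1],[0,0,1,0,0,0,-1],[0,0,1,0,0,0,-1],[0,0,0,0,0,0,-1],[0,0,0,0,0,0,-1]]'
```

```text
t: 14.72
tool_pos: [0.5359, 0.1138, 0.0374]
tool_rot: [-3.138, 0.102, -0.002]
contact_force: [-2.0, 3.1, 5.0]
opening: 0.0003
grip_force: 2.4
```

```bash
python3 -m crank '[[0,0,1,0,0,0,-1],[0,0,1,0,0,0,-1],[0,0,1,0,0,0,-1],[0,0,0.5,0,0,0,-1],[0,0,0.5,0,0,0,-1],[0,0,0.5,0,0,0,-1],[0,0,0,0,0,0,-1],[0,0,0,0,0,0,-1],[0,0,0,0,0,0,-1],[0,0,0,0,0,0,-1]]'
```

```text
t: 15.55
tool_pos: [0.5363, 0.1132, 0.0328]
tool_rot: [-3.139, 0.103, -0.003]
contact_force: [0.3, 4.6, 5.4]
opening: -0.0002
grip_force: 2.7
```

```bash
python3 -m crank '[[0,0,0.5,0,0,0,-1],[0,0,0.5,0,0,0,-1],[0,0,0.5,0,0,0,-1],[0,0,0.5,0,0,0,-1],[0,0,0,0,0,0,-1],[0,0,0,0,0,0,-1],[0,0,0,0,0,0,-1],[0,0,0,0,0,0,-1],[0,0,0,0,0,0,-1],[0,0,0,0,0,0,-1]]'
```

```text
t: 16.38
tool_pos: [0.5364, 0.1132, 0.0326]
tool_rot: [-3.139, 0.102, -0.002]
contact_force: [-5.3, 3.0, 14.9]
opening: 0.0001
grip_force: 7.6
```

Left is home. Far is next.

```bash
python3 -m crank '[[0,0,-12,0,0,0,-1],[0,0,-12,0,0,0,-1],[29,20,0,0,0,0,-1],[29,20,0,0,0,0,-1],[29,21,0,0,0,0,-1],[0,0,0,0,0,0,-1],[0,0,4,0,0,0,-1],[0,0,4,0,0,0,-1],[0,0,1,0,0,0,-1],[0,0,1,0,0,0,-1]]'
```

```text
t: 17.22
tool_pos: [0.6167, 0.047, 0.0431]
tool_rot: [3.14, -0.101, -0.003]
contact_force: [-0.5, 0.0, 0.3]
opening: 0.0001
grip_force: 0.0
```

```bash
python3 -m crank '[[0,0,1,0,0,0,-1],[0,0,1,0,0,0,-1],[0,0,1,0,0,0,-1],[0,0,1,0,0,0,-1],[0,0,1,0,0,0,-1],[0,0,1,0,0,0,-1],[0,0,1,0,0,0,-1],[0,0,1,0,0,0,-1],[0,0,0,0,0,0,-1],[0,0,0,0,0,0,-1]]'
```

```text
t: 18.05
tool_pos: [0.6197, 0.0464, 0.0371]
tool_rot: [-3.14, 0.102, -0.005]
contact_force: [2.5, 2.3, 6.0]
opening: 0.0
grip_force: 2.6
```

```bash
python3 -m crank '[[0,0,1,0,0,0,-1],[0,0,1,0,0,0,-1],[0,0,1,0,0,0,-1],[0,0,0.5,0,0,0,-1],[0,0,0.5,0,0,0,-1],[0,0,0,0,0,0,-1],[0,0,0,0,0,0,-1],[0,0,0,0,0,0,-1],[0,0,0,0,0,0,-1],[0,0,0,0,0,0,-1]]'
```

```text
t: 18.88
tool_pos: [0.6194, 0.046, 0.0329]
tool_rot: [3.139, -0.103, 0.004]
contact_force: [4.4, 1.1, 4.8]
opening: -0.0
grip_force: 2.5
```

```bash
python3 -m crank '[[0,0,0.5,0,0,0,-1],[0,0,0.5,0,0,0,-1],[0,0,0.5,0,0,0,-1],[0,0,0.5,0,0,0,-1],[0,0,0.5,0,0,0,-1],[0,0,0,0,0,0,-1],[0,0,0,0,0,0,-1],[0,0,0,0,0,0,-1],[0,0,0,0,0,0,-1],[0,0,0,0,0,0,-1]]'
```

```text
t: 19.72
tool_pos: [0.6195, 0.046, 0.0326]
tool_rot: [3.139, -0.102, 0.003]
contact_force: [-1.4, 0.9, 16.0]
opening: -0.0002
grip_force: 7.7
```

Far is home. Right is last.

```bash
python3 -m crank '[[0,0,-12,0,0,0,-1],[0,0,-12,0,0,0,-1],[-29,21,0,0,0,0,-1],[-29,21,0,0,0,0,-1],[-29,21,0,0,0,0,-1],[0,0,0,0,0,0,-1],[0,0,4,0,0,0,-1],[0,0,4,0,0,0,-1],[0,0,1,0,0,0,-1],[0,0,1,0,0,0,-1]]'
```

```text
t: 20.55
tool_pos: [0.5277, -0.0105, 0.0432]
tool_rot: [-3.14, 0.101, 0.001]
contact_force: [0.6, 1.1, -0.9]
opening: 0.0003
grip_force: 0.0
```

```bash
python3 -m crank '[[0,0,1,0,0,0,-1],[0,0,1,0,0,0,-1],[0,0,1,0,0,0,-1],[0,0,1,0,0,0,-1],[0,0,1,0,0,0,-1],[0,0,1,0,0,0,-1],[0,0,1,0,0,0,-1],[0,0,1,0,0,0,-1],[0,0,0,0,0,0,-1],[0,0,0,0,0,0,-1]]'
```

```text
t: 21.38
tool_pos: [0.5278, -0.0117, 0.0363]
tool_rot: [3.138, -0.102, 0.002]
contact_force: [-1.3, -3.6, 4.7]
opening: -0.0001
grip_force: 2.3
```

```bash
python3 -m crank '[[0,0,1,0,0,0,-1],[0,0,1,0,0,0,-1],[0,0,1,0,0,0,-1],[0,0,0.5,0,0,0,-1],[0,0,0.5,0,0,0,-1],[0,0,0,0,0,0,-1],[0,0,0,0,0,0,-1],[0,0,0,0,0,0,-1],[0,0,0,0,0,0,-1],[0,0,0,0,0,0,-1]]'
```

```text
t: 22.22
tool_pos: [0.5281, -0.0115, 0.0328]
tool_rot: [3.139, -0.102, 0.002]
contact_force: [-2.0, -2.7, 7.8]
opening: 0.0
grip_force: 3.9
```

```bash
python3 -m crank '[[0,0,0.5,0,0,0,-1],[0,0,0.5,0,0,0,-1],[0,0,0.5,0,0,0,-1],[0,0,0.5,0,0,0,-1],[0,0,0,0,0,0,-1],[0,0,0,0,0,0,-1],[0,0,0,0,0,0,-1],[0,0,0,0,0,0,-1],[0,0,0,0,0,0,-1],[0,0,0,0,0,0,-1]]'
```

```text
t: 23.05
tool_pos: [0.5282, -0.0116, 0.0326]
tool_rot: [3.138, -0.102, 0.001]
contact_force: [-7.0, -3.3, 18.0]
opening: 0.0003
grip_force: 9.0
```

All four are at the stop. Retreating and checking.

```bash
python3 -m crank '[[0,0,-15,0,0,0,-1],[0,0,-25,0,0,0,-1],[0,0,-35,0,0,0,-1],[0,0,-35,0,0,0,-1],[0,0,-35,0,0,0,-1],[0,0,-25,0,0,0,-1],[-35,0,0,0,0,0,-1],[-35,0,0,0,0,0,-1],[-30,0,0,0,0,0,-1],[0,0,0,0,0,0,-1]]'; python3 - <<'E'
from h import *
im=get_image('side');a=cv2.resize(im[170:310,270:450,::-1],(540,420),interpolation=cv2.INTER_CUBIC)
cv2.imwrite('pics/s9.png',a)
im=get_image('top')
for nm,lo,hi,am,z in [('yellow',(20,150,120),(35,255,255),8,.072),('red',(0,180,60),(8,255,255),100,.09)]:
    for c in blobs(im,lo,hi,am): print(nm,[np.round(v,1) for v in cv2.minAreaRect(toxy('top',c,z)*1000)][:1])
E
```

```text
t: 23.88
tool_pos: [0.4236, -0.003, 0.198]
tool_rot: [-3.138, 0.101, 0.003]
contact_force: [0.7, 0.1, -0.4]
opening: -0.0001
grip_force: 0.0
yellow [array([528.7, -13.6])]
yellow [array([535.2, 116.6])]
yellow [array([ 532., -139.])]
yellow [array([622.2,  46.6])]
red [array([566.9, 232.4])]
```

View pics/s9.png

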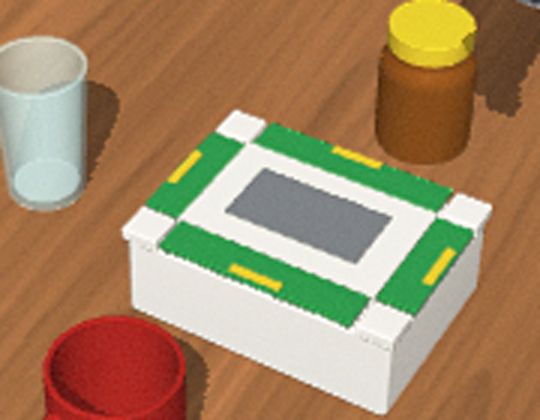

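All four sections are flush: their edges line up with the corners in the picture. The box hasn't moved, the other items are untouched, and the arm is clear.

```bash
python3 -c "
from station import ctrl
print(ctrl.finish_job())"
```

```text
the job is handed in; nothing more can be done
None
```

I pressed all four green rim sections to their hard stops, and the final picture shows them flush; the box and other items stayed in place, the arm finished clear, and I handed the job in at about 24 s.

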